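# Zero the lot counter with its reset key

## Robot

A 6-joint arm with a two-finger parallel gripper is mounted at the origin on a cart in front of the work surface, level with it; the furniture and walls round the work are solid. World frame = base frame: x ahead of the robot, y to its left, z up, the work surface at z = 0. Lengths are in m, angles in rad, forces in N, time in s.
With the tool pointing down it reaches from about 0.325 to 0.925 m from the base axis. Payload 3.1 kg.
Tool frame: the origin (TCP) lies at the very end of the fingers, on their centre line; the grasp point (between the pads) lies 19 mm behind it; z points along the fingers, y is the line along which they close (so a half turn about z gives the same grasp; the last joint's range is limited). The gripper opens to 85 mm and grips with 20 to 120 N. Pads are 22 mm wide; open, the fingers measure 114 mm over their backs; the gripper's body (76 mm by 85 mm) begins 54 mm behind the grasp point. The pads swing forward as they close: fully open they stand 13 mm farther back than shut.
Start: joints at [-1.232, 0.217, 1.613, -0, 1.311, -0.112], TCP at [0.272, -0.563, 0.231] pointing down, gripper open.
Joint ranges: [-2.75, 2.75], [-0.78, 2.1], [0.31, 2.55], [-1.13, 4.27], [0.13, 2.63], [-2.58, 2.58]. Speed limits (rad/s): [2.79, 2.79, 3.14, 3.14, 3.14, 3.14].

## Interface

Orientations are given as a unit quaternion [w, x, y, z].
In Python, from workcell import robot, imaging gives the robot as it stands.
- The arm moves only by the shell command python3 -m creep 'ROWS' [FORCE]. ROWS is JSON, one flat list of numbers, 7 for each row, row after row: the opening, from -1 (shut) to 1 (fully open), so that 0 is half open, then the shift along the tool's x, y, z in cm, then the turn, a rotation vector about the tool's x, y, z in degrees. In form: [jaw, tx, ty, tz, wx, wy, wz, jaw, tx, ty, tz, wx, wy, wz, ...]. A call has 1 to 10 rows; each row shifts and turns the commanded pose from where the row before left it, along the tool's axes as they then stand; what a row does not reach is not made up. A row lasts 1/12 s, in which the tool goes at most 41.7 mm and 7.16 degrees, less where a joint would pass 70% of its speed; a pose out of reach is approached as far as the arm can. A call with a gripper value outside its range is refused whole. The fingers move at their own pace and stop on an object; FORCE is the grip in N (left out, the last holds). Time passes only in rows, so rows that do not move let the fingers close. It gives the time, the measured TCP pose, the force, the opening and the grip force at its end, in the units of the state.
- robot.read_state(): the state, without advancing time (a new reading comes with each control period).
- imaging.read_camera(name): name is "side" or "top" or "wrist"; returns a dict with "color" (420x560x3 uint8, red, green, blue), "K" (3x3 intrinsics, pixels), "world_from_camera" (4x4, takes a point from camera to world coordinates). Camera axes: x right, y down, z forward; pixel columns grow to the right and rows downward; lengths in m; the calibration is good to about 2 mm. The wrist camera is an equidistant fisheye: a pixel r from the principal point sees the ray r / f radians off the axis. A picture is of the moment at which its call begins. There is no depth.
- robot.close_job(): hands the job in; it is judged then, once.
The state is a dict: "t": time; "qpos": joint angles; "joint_vel": joint speeds; "tau": joint torques, N m; "eef_pos": TCP position; "tcp_rot": TCP orientation; "contact_force": force on the tool from outside, world axes, zero at the start; "torque": the same for the moment, N m; "finger_gap": finger opening in m; "gripper_force": force on a finger pad.
Only numpy, scipy, OpenCV 4.12 (cv2) and the standard library are available. Lean on these libraries where they do the work, as an engineer would, in place of code of your own. Each camera call takes 0.05 s, during which the arm holds its last target. There are 200 camera calls.

## Task

Zero the lot counter before the next batch: take the yellow-handled reset key out of its stand, turn and tilt it so that its flat blade goes into the red-framed slot on the counter's sloped face, and with it press the red button inside fully down for about a second. Then put the key back in its stand, upright and fully home, and let go. Do not press the blue button, and leave the things lying round about where they are.

Things in the scene. Friction and masses are not known exactly. Their poses are not given: they have to be found in the camera images.
- key_grip (a point): centre of the reset key's yellow handle, a flat paddle 16 mm thick (this frame's x), 34 mm wide (y) and 72 mm long (z); grip it here, across the 16 mm. At the start the key (about 90 g, 146 mm long) stands blade down in the stand; z runs from blade to handle, whose end is 34 mm beyond this point
- key_tip (a point): end of the key's steel blade, 112 mm from key_grip along -z, same axes. The blade is 12 mm wide (y), 5 mm thick (x), 68 mm long, the last 8 mm narrowed to 9 x 3.5 mm, and the same after half a turn about z. A collar 26 x 16 mm, 6 mm thick, parts it from the handle
- stand: key stand: black block 40 x 50 mm, its top 80 mm above the table, on a metal foot 75 x 90 mm; fixed. Origin: centre of its underside, z up
- stand_slot (a point): centre of the mouth of the slot in the stand's top, 80 mm above the table, z up. The slot is 14 mm along y, 7 mm along x, 70 mm deep, straight down, with a 3 mm chamfer. When the key is home its collar rests on the top and its tip is 68 mm below the mouth
- counter: lot counter: grey box 160 mm wide on a black foot 100 x 130 mm, fixed, highest edge about 105 mm above the table; its sloped face carries a dark display and, above that, a red-framed and a blue-framed slot 68 mm apart. Its front (lower edge, -x) is turned to the right of the robot. Origin: centre of its underside, z up
- red_slot (a point): centre of the mouth of the red-framed slot, level with the sloped face. z points straight out of the face, 25 degrees from vertical; x up the slope; y along the face, to the left seen from its front. The slot is 18 mm along y and 11 mm along x, with a 2 mm chamfer; the red button's top, wider than the slot, lies 16 mm below the face
- blue_slot (a point): the mouth of the other slot, with a blue frame and a blue button, alike in all else; not to be used
- red_button (a joint): how far the red button is pushed in, m: 0 up, 0.006 fully down. It is a spring button that comes up again; it begins to move at about 1.7 N and is fully down at about 5 N, where it meets a stop
- blue_button (a joint): the same for the blue button
- post_foot (a point): foot of an upright grey post, 40 x 40 mm and taller than the arm reaches, that stands behind the table; the point is on its centre line at table height. Keep the arm clear of it
- marker_blue: white felt marker with blue cap, lying, 130 mm long, 18 mm thick; bystander. Origin: underside, middle
- plug_gauge: plug gauge with a black knurled middle and steel ends, lying, 113 mm long, 22 mm thick; bystander. Origin: underside, middle
- box_pads: small upright carton, 45 x 85 x 60 mm high; bystander. Origin: centre of its underside
- reset_key: the whole key; origin at the tip of its blade, axes as key_tip
There are look-alikes about, which are no part of the job. Of the things that look like the reset_key, the larger one is meant.

How it is judged:
By the outcome, as a careful person would: the job done as asked, in the order asked, and still so for the second after the job is handed in, with the robot touching nothing.
It also fails if it takes over 59 s, if anything falls off the work surface, if the arm or the gripper's body presses on something with over 40 N, if the wrist force passes 120 N, or if a joint passes its speed limit or range.

## Working session

There is one attempt and no reset: what is moved stays moved. The work goes in short steps, Python scripts to look and compute and a shell command to move; the robot and the scene stay as the last step left them, time stands still between calls to the robot, and variables do not carry over. Pictures are saved under pics/ and viewed, at most 10 in all, crops included, and the job is handed in when it is done.

```bash
mkdir -p pics; cat > h.py <<'E'
import cv2,numpy as np,json
from workcell import robot,imaging
from scipy.spatial.transform import Rotation as R
def snap(n,f):
    c=imaging.read_camera(n); cv2.imwrite('pics/'+f+'.png',c['color'][:,:,::-1]); np.savez('pics/'+f+'.npz',**c); return c
def ray(f,u,v):
    c=np.load('pics/'+f+'.npz'); K=c['K'];T=c['world_from_camera']
    x=(u-K[0,2])/K[0,0];y=(v-K[1,2])/K[1,1]
    if f.startswith('wrist'):
        r=np.hypot(x,y); d=np.array([x/r*np.sin(r),y/r*np.sin(r),np.cos(r)]) if r>0 else np.array([0,0,1.])
    else: d=np.array([x,y,1.])
    d=T[:3,:3]@d; return T[:3,3],d/np.linalg.norm(d)
def atz(f,u,v,z):
    o,d=ray(f,u,v); return o+d*(z-o[2])/d[2]
def tri(*obs):
    A=np.zeros((3,3));b=np.zeros(3)
    for f,u,v in obs:
        o,d=ray(f,u,v);P=np.eye(3)-np.outer(d,d);A+=P;b+=P@o
    p=np.linalg.solve(A,b)
    e=[np.linalg.norm((np.eye(3)-np.outer(ray(*q)[1],ray(*q)[1]))@(p-ray(*q)[0])) for q in obs]
    return p,e
def proj(f,p):
    c=np.load('pics/'+f+'.npz'); T=c['world_from_camera'];q=T[:3,:3].T@(np.array(p)-T[:3,3]);K=c['K']
    if f.startswith('wrist'):
        r=np.hypot(q[0],q[1]);th=np.arctan2(r,q[2]);x,y=q[0]/r*th,q[1]/r*th
    else: x,y=q[:2]/q[2]
    return np.array([K[0,0]*x+K[0,2],K[1,1]*y+K[1,2]])
def crop(f,u0,v0,u1,v1,s,out):
    im=cv2.imread('pics/'+f+'.png')[v0:v1,u0:u1]; cv2.imwrite('pics/'+out+'.png',cv2.resize(im,None,fx=s,fy=s,interpolation=cv2.INTER_CUBIC))
E
python3 - <<'E'
from h import *
np.set_printoptions(precision=3,suppress=True)
for n in('side','top','wrist'):
    c=snap(n,n+'0');print(n,c['K'].tolist(),c['world_from_camera'])
a=cv2.imread('pics/side0.png');b=cv2.imread('pics/top0.png')
print(robot.read_state())
E
```

```text
side [[526.1273771065651, 0.0, 283.95318965409064], [0.0, 526.1273771065651, 220.88809888803644], [0.0, 0.0, 1.0]] [[-0.995 -0.06   0.081  0.405]
 [-0.099  0.44  -0.892  0.799]
 [ 0.018 -0.896 -0.444  0.558]
 [ 0.     0.     0.     1.   ]]
top [[495.0715542196926, 0.0, 274.7618326678397], [0.0, 495.0715542196926, 206.19374209351244], [0.0, 0.0, 1.0]] [[ 0.014 -0.998  0.054  0.434]
 [-1.    -0.014  0.004 -0.105]
 [-0.003 -0.054 -0.999  1.14 ]
 [ 0.     0.     0.     1.   ]]
wrist [[325.19226210127806, 0.0, 274.19799887825025], [0.0, 325.19226210127806, 208.30057488332397], [0.0, 0.0, 1.0]] [[ 0.435 -0.867 -0.243  0.332]
 [-0.9   -0.42  -0.115 -0.532]
 [-0.003  0.269 -0.963  0.374]
 [ 0.     0.     0.     1.   ]]
{'t': 0.15, 'qpos': array([-1.232,  0.218,  1.615,  0.   ,  1.311, -0.112]), 'joint_vel': array([ 0.   , -0.004, -0.004, -0.001, -0.001,  0.001]), 'tau': array([ -0.   , -39.744, -30.442,  -0.   ,   0.006,   0.   ]), 'eef_pos': array([ 0.272, -0.562,  0.23 ]), 'tcp_rot': array([-0.001,  0.975,  0.223, -0.   ]), 'contact_force': array([0.132, 0.943, 0.48 ]), 'torque': array([-0.054, -0.059, -0.019]), 'gripper_force': 0.0, 'finger_gap': 0.08543843456755426}
```

View pics/top0.png

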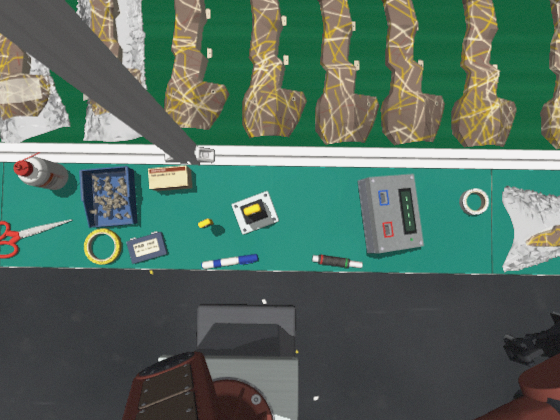

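View pics/side0.png

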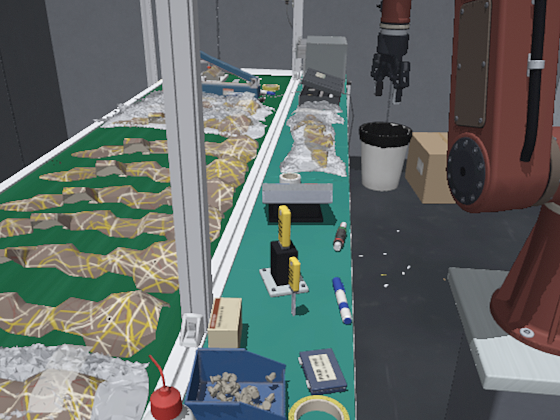

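The top view shows the stand with a yellow key at (252,211), the counter at (390,215) with its red slot at (388,229) and blue slot at (383,198), and the post foot near (205,155). Two things look like the key: the one in the black stand (top 252,211; side 285,225), and a smaller yellow-handled one standing free (top 205,223; side 294,275). The larger one in the stand fits. I'll confirm it with a crop.

```bash
python3 - <<'E'
from h import *
t=cv2.imread('pics/top0.png');s=cv2.imread('pics/side0.png')
z=lambda i,u,v,w,h,k:cv2.resize(i[v:v+h,u:u+w],None,fx=k,fy=k,interpolation=cv2.INTER_CUBIC)
A=np.hstack([z(t,190,180,100,60,4),z(t,350,166,80,60,4)*0+z(t,350,190,80,60,4)])
B=np.hstack([z(s,250,180,100,75,4),z(s,250,245,80,75,4)])
cv2.imwrite('pics/c1.png',np.vstack([A,B]))
E
```

```text
(no output)
```

View pics/c1.png

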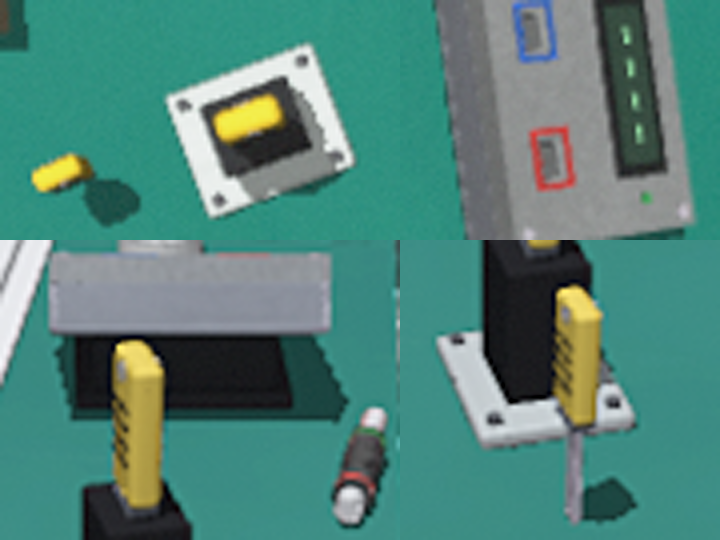

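The crop confirms it: the stand's key is plainly bigger, while the other is a thin, short key standing loose. Next I'll measure the stand, key and counter.

```bash
python3 - <<'E'
from h import *
np.set_printoptions(precision=4,suppress=True)
c=[(267,191),(231.5,204.5),(243.25,234.25),(278.75,220)]
P=np.array([atz('top0',u,v,.006) for u,v in c]);print(P,P.mean(0))
for i in range(4):
    d=P[i-1]-P[i];print(np.linalg.norm(d),np.degrees(np.arctan2(d[1],d[0])))
k=atz('top0',190+248/4,180+116/4,.166);print('keytop',k)
k=[atz('top0',190+a/4,180+b/4,.162) for a,b in((218,125),(279,108))];d=k[1]-k[0];print('key yaw',np.degrees(np.arctan2(d[1],d[0])),k)
k,e=tri(('top0',252,209),('side0',250+138/4,180+350/4-60));print(k,e)
for z in(.08,.09,.1):
    r=atz('top0',388,229.5,z);b=atz('top0',383.5,197.75,z);d=b-r
    print(z,r,b,np.linalg.norm(d),np.degrees(np.arctan2(d[1],d[0])))
# counter upper edge (left) and lower edge corners
for u,v,z in((359.5,181,.105),(367,253.5,.105),(415,175,.06),(423,247,.06)):print(atz('top0',u,v,z))
print('post',atz('top0',205,155,.0),'small',atz('top0',205,223,.1))
E
```

```text
[[ 0.5305 -0.0822  0.006 ]
 [ 0.4983 -0.0012  0.006 ]
 [ 0.4305 -0.0293  0.006 ]
 [ 0.4643 -0.1101  0.006 ]] [ 0.4809 -0.0557  0.006 ]
0.07186691082105184 -157.1563838775758
0.08714430723353797 -68.31872568027296
0.07337322957844564 22.56686318294377
0.08748117859235924 112.67183196302707
keytop [ 0.481  -0.0564  0.166 ]
key yaw -73.60159509492783 [array([ 0.4765, -0.0414,  0.162 ]), array([ 0.4853, -0.0714,  0.162 ])]
[ 0.4817 -0.056   0.1595] [np.float64(0.0004432723554251241), np.float64(0.00044327235542506604)]
0.08 [ 0.4453 -0.3434  0.08  ] [ 0.5132 -0.3336  0.08  ] 0.06856701672880265 8.182237073398841
0.09 [ 0.4452 -0.3411  0.09  ] [ 0.5124 -0.3315  0.09  ] 0.06791994152201244 8.182237073398905
0.1 [ 0.4451 -0.3389  0.1   ] [ 0.5117 -0.3293  0.1   ] 0.06727286631522233 8.182237073398863
[ 0.5458 -0.2779  0.105 ]
[ 0.3945 -0.2942  0.105 ]
[ 0.5655 -0.4068  0.06  ]
[ 0.4086 -0.4239  0.06  ]
post [0.6128 0.063  0.    ] small [0.4533 0.0451 0.1   ]
```

```bash
python3 -m creep '[1,2.9,-2.1,-0.8,0,0,0,1,2.9,-2.1,-0.8,0,0,0,1,2.9,-2.1,-0.8,0,0,0,1,2.9,-2.1,-0.8,0,0,0,1,2.9,-2.1,-0.8,0,0,0,1,2.9,-2.1,-0.8,0,0,0,1,0,0,0,0,0,0,1,0,0,0,0,0,0]'; python3 - <<'E'
from h import *
snap('wrist','wrist1');print(robot.read_state())
for p in((.4452,-.341,.09),(.5124,-.3315,.09),(.481,-.056,.158)):print(proj('wrist1',p))
crop('wrist1',0,0,560,420,1.4,'w1')
E
```

```text
t: 0.82
eef_pos: [0.3749, -0.3722, 0.2798]
tcp_rot: [0.001, 0.974, 0.225, 0.0]
contact_force: [-0.5, 0.0, 0.2]
finger_gap: 0.085
gripper_force: 0.0
{'t': 0.8667, 'qpos': array([-9.16361851e-01, -2.78633133e-02,  1.78738490e+00, -7.68147017e-04,
        1.38160089e+00,  2.02124980e-01]), 'joint_vel': array([-0.03337204,  0.02053352, -0.00321578, -0.00260785, -0.00047018,
        0.00144108]), 'tau': array([ 8.77213497e-01, -3.06876147e+01, -3.12863231e+01,  7.69865303e-02,
        3.36381351e-02,  7.87068566e-03]), 'eef_pos': array([ 0.37417317, -0.37307681,  0.27928552]), 'tcp_rot': array([ 3.70525954e-04,  9.74519550e-01,  2.24302139e-01, -2.45531164e-04]), 'contact_force': array([ 0.77478418, -0.51048975, -0.68615342]), 'torque': array([ 0.03569288, -0.03105756, -0.02452381]), 'gripper_force': 0.0, 'finger_gap': 0.0851026965297188}
[277.71280526 110.42842621]
[298.38672936  48.89870759]
[ 40.69295759 -20.12741811]
```

View pics/w1.png

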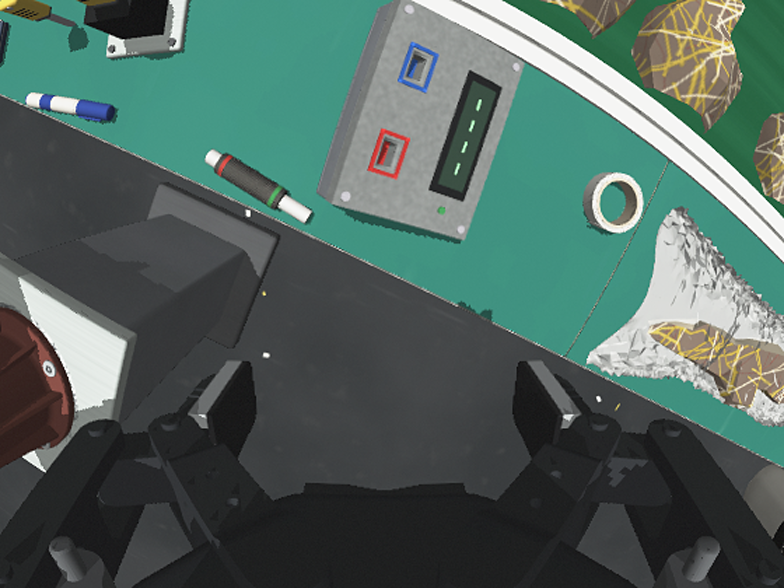

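Red frame is centred near (277,110) in original wrist pixels and blue near (299,48), both matching my projection. I'll refine them by colour and triangulate.

```bash
python3 - <<'E'
from h import *
np.set_printoptions(precision=4,suppress=True)
C={}
for f in('wrist1','top0'):
    im=cv2.imread(f'pics/{f}.png').astype(int);b,g,r=[im[:,:,i] for i in range(3)]
    for n,m in(('red',(r>130)&(g<80)&(b<80)),('blue',(b>120)&(r<90)&(g<130))):
        g0=proj(f,(.4452,-.341,.09) if n=='red' else (.5124,-.3315,.09))
        yy,xx=np.nonzero(m);k=np.hypot(xx-g0[0],yy-g0[1])<20
        pts=np.c_[xx,yy][k].astype(np.float32);q=cv2.minAreaRect(pts);C[f,n]=q[0];print(f,n,q,k.sum())
for n in('red','blue'):
    p,e=tri(*[(f,*C[f,n]) for f in('wrist1','top0')]);print(n,p,e)
for z in(.085,.09,.095):
    for f in('wrist1','top0'):
        r=atz(f,*C[f,'red'],z);b=atz(f,*C[f,'blue'],z);d=b-r;print(f,z,r,b,np.linalg.norm(d),np.degrees(np.arctan2(d[1],d[0])))
s=[atz('wrist1',u/1.4,v/1.4,z) for u,v,z in((345,196,.1),(461,230,.05),(516,67,.05),(409,9,.1))]
print(np.array(s))
E
```

```text
wrist1 red ((277.154296875, 109.61888885498047), (21.723426818847656, 30.798809051513672), 19.179006576538086) 256
wrist1 blue ((298.43341064453125, 47.62900924682617), (21.76449203491211, 30.47028923034668), 19.179006576538086) 267
top0 red ((387.57696533203125, 229.1154327392578), (14.263994216918945, 8.558396339416504), 82.87498474121094) 36
top0 blue ((383.269287109375, 197.1538543701172), (14.512063026428223, 9.178570747375488), 82.87498474121094) 47
red [ 0.4458 -0.3401  0.0904] [np.float64(0.00015010001665650952), np.float64(0.00015010001665655945)]
blue [ 0.5137 -0.331   0.0901] [np.float64(2.0080126976037033e-05), np.float64(2.0080126976171613e-05)]
wrist1 0.085 [ 0.4459 -0.3401  0.085 ] [ 0.5148 -0.3308  0.085 ] 0.06960249936786947 7.694594170670915
top0 0.085 [ 0.446  -0.3414  0.085 ] [ 0.5141 -0.3321  0.085 ] 0.06864683743280213 7.79210271018025
wrist1 0.09 [ 0.4457 -0.3401  0.09  ] [ 0.5137 -0.3309  0.09  ] 0.06857447333229265 7.694594170670955
top0 0.09 [ 0.446  -0.3402  0.09  ] [ 0.5137 -0.331   0.09  ] 0.06832138753563545 7.792102710180187
wrist1 0.095 [ 0.4455 -0.3402  0.095 ] [ 0.5125 -0.3311  0.095 ] 0.067546447296716 7.694594170670931
top0 0.095 [ 0.4459 -0.3391  0.095 ] [ 0.5133 -0.3299  0.095 ] 0.06799593763846873 7.792102710180226
[[ 0.405  -0.326   0.1   ]
 [ 0.4174 -0.4222  0.05  ]
 [ 0.5634 -0.4015  0.05  ]
 [ 0.5487 -0.3064  0.1   ]]
```

```bash
python3 -m creep '[1,3.3,-2.4,0,0,0,0,1,3.3,-2.4,0,0,0,0,1,3.3,-2.4,0,0,0,0,1,3.3,-2.4,0,0,0,0,1,3.3,-2.4,0,0,0,0,1,3.3,-2.4,0,0,0,0,1,3.3,-2.4,0,0,0,0,1,0,0,0,0,0,-6.7,1,0,0,0,0,0,-6.7,1,0,0,0,0,0,-6.7]'; python3 -m creep '[1,0,0,0,0,0,-6.7,1,0,0,0,0,0,-6.7,1,0,0,0,0,0,-6.7,1,0,0,0,0,0,-6.7,1,0,0,0,0,0,-6.7,1,0,0,0,0,0,-6.7,1,0,0,0,0,0,-6.7,1,0,0,0,0,0,-6.7,1,0,0,0,0,0,-6.7,1,0,0,0,0,0,-5.7]' ; python3 -m creep '[1,0,0,0,0,0,0]'
python3 - <<'E'
from h import *
snap('wrist','wrist2');s=robot.read_state();print(s['t'],s['qpos'],s['eef_pos'],R.from_quat(np.roll(s['tcp_rot'],-1)).as_matrix())
g=proj('wrist2',(.481,-.056,.158));print(g)
u,v=g.astype(int);u0=max(0,u-100);v0=max(0,v-75);print(u0,v0);crop('wrist2',u0,v0,u0+200,v0+150,4,'w2')
E
```

```text
t: 1.7
eef_pos: [0.5088, -0.122, 0.2782]
tcp_rot: [-0.0, 0.92, 0.393, -0.001]
contact_force: [0.1, 0.5, -0.1]
finger_gap: 0.0854
gripper_force: 0.0
t: 2.53
eef_pos: [0.5084, -0.1233, 0.2782]
tcp_rot: [-0.001, 0.558, 0.83, -0.0]
contact_force: [0.0, -0.0, -0.2]
finger_gap: 0.0854
gripper_force: 0.0
t: 2.62
eef_pos: [0.5084, -0.1232, 0.2783]
tcp_rot: [-0.001, 0.56, 0.828, -0.0]
contact_force: [0.5, 0.8, 0.2]
finger_gap: 0.0854
gripper_force: 0.0
2.6667 [-3.71192464e-01 -3.78648438e-02  1.79870710e+00 -4.95876518e-04
  1.38214033e+00 -7.49586307e-01] [ 0.50846108 -0.12295462  0.27842826] [[-3.69514706e-01  9.29223717e-01 -1.47192663e-03]
 [ 9.29224695e-01  3.69515175e-01  5.02515567e-05]
 [ 5.90594165e-04 -1.34918189e-03 -9.99998915e-01]]
[274.98506551 115.49551966]
174 40
```

View pics/w2.png

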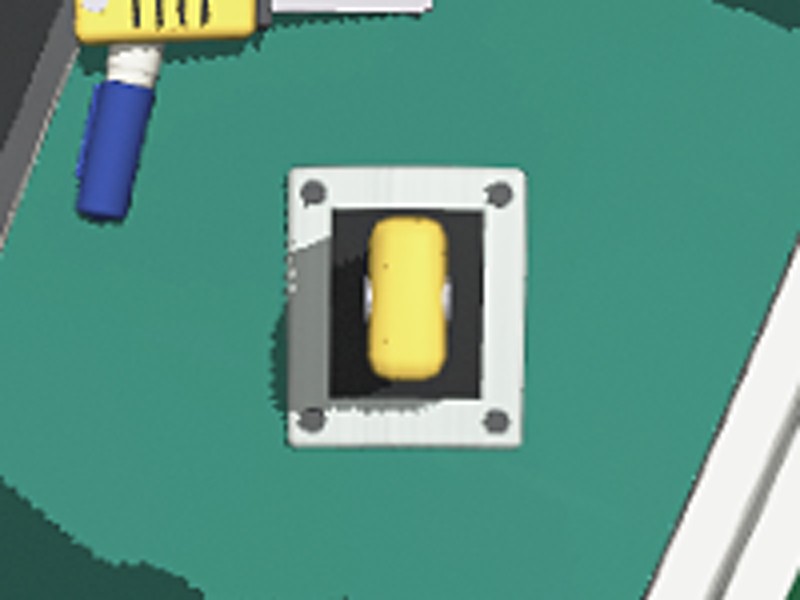

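The stand is square to the picture and the key is aligned with it, its centre at crop (407,298). No further yaw is needed.

```bash
python3 - <<'E'
from h import *
p=atz('wrist2',174+407/4,40+298/4,.158);q=atz('wrist2',174+406/4,40+307/4,.006);b=atz('wrist2',174+407/4,40+304/4,.08);print(p,q,b)
s=robot.read_state();M=R.from_quat(np.roll(s['tcp_rot'],-1)).as_matrix()
for t in(p,b):print((M.T@(np.r_[t[:2],.105]-s['eef_pos']))*100)
print(np.linalg.norm(atz('wrist2',174+407/4,40+217/4,.158)-atz('wrist2',174+407/4,40+379/4,.158)))
E
```

```text
[ 0.48126762 -0.05502136  0.158     ] [ 0.48155306 -0.05522812  0.006     ] [ 0.48160185 -0.05516046  0.08      ]
[7.30712219e+00 6.75437784e-03 1.73471515e+01]
[ 7.28184546  0.03267174 17.34710158]
0.03293504390465392
```

```bash
python3 -m creep '[1,3.65,0,0,0,0,0,1,3.65,0,0,0,0,0,1,0,0,4,0,0,0,1,0,0,4,0,0,0,1,0,0,4,0,0,0,1,0,0,3,0,0,0,1,0,0,2.3,0,0,0,1,0,0,0,0,0,0,1,0,0,0,0,0,0]'; python3 -m creep '[-0.4,0,0,0,0,0,0,-0.6,0,0,0,0,0,0,-1,0,0,0,0,0,0,-1,0,0,0,0,0,0,-1,0,0,0,0,0,0,-1,0,0,0,0,0,0,-1,0,0,0,0,0,0,-1,0,0,0,0,0,0,-1,0,0,0,0,0,0,-1,0,0,0,0,0,0]' 60
```

```text
t: 3.42
eef_pos: [0.4802, -0.054, 0.1049]
tcp_rot: [-0.002, 0.561, 0.828, -0.001]
contact_force: [0.7, -0.1, 0.4]
finger_gap: 0.0854
gripper_force: 0.0
t: 4.25
eef_pos: [0.4822, -0.0539, 0.1072]
tcp_rot: [0.001, 0.56, 0.829, 0.0]
contact_force: [1.0, 0.4, 5.9]
finger_gap: 0.0153
gripper_force: 59.1
```

```bash
python3 -m creep '[-1,0,0,-0.3,0,0,0,-1,0,0,-0.7,0,0,0,-1,0,0,-1,0,0,0,-1,0,0,-1,0,0,0,-1,0,0,0,0,0,0]';  python3 -c "
from h import *
s=robot.read_state();print(s)"
```

```text
t: 4.67
eef_pos: [0.4828, -0.0541, 0.139]
tcp_rot: [0.002, 0.56, 0.829, 0.0]
contact_force: [-1.1, -0.4, -0.5]
finger_gap: 0.0154
gripper_force: 59.0
{'t': 4.6667, 'qpos': array([-2.56101747e-01,  2.00364500e-02,  2.01652229e+00, -2.43064226e-04,
        1.10191748e+00, -6.38902876e-01]), 'joint_vel': array([-0.00181139,  0.01536936,  0.01716724, -0.00407283, -0.02509265,
        0.00178416]), 'tau': array([ 2.34776884e-01, -2.74444109e+01, -2.66620731e+01,  1.54183907e-01,
       -1.91157418e-01, -6.63537823e-03]), 'eef_pos': array([ 0.48280795, -0.05413231,  0.13898525]), 'tcp_rot': array([1.50607728e-03, 5.59632281e-01, 8.28739567e-01, 4.14187915e-04]), 'contact_force': array([-1.08641465, -0.37552524, -0.47043707]), 'torque': array([-0.06221125,  0.10977674, -0.03421528]), 'gripper_force': 58.983049392700195, 'finger_gap': 0.01539519187222858}
```

```bash
cat >> h.py <<'E'
red=np.array([.4458,-.3401,.0905]);psi=np.radians(7.7);th=np.radians(25)
u=np.array([-np.sin(psi),np.cos(psi),0]);Z=np.array([0,0,1.])
n=np.cos(th)*Z-np.sin(th)*u
tx=np.array([np.cos(psi),np.sin(psi),0]);M_t=np.c_[tx,np.cross(-n,tx),-n]
def st():
    s=robot.read_state();return s,R.from_quat(np.roll(s['tcp_rot'],-1)).as_matrix()
def delta(P,Mt):
    s,M=st();print('t',s['t'],'shift cm',M.T@(P-s['eef_pos'])*100,'rotvec deg',np.degrees(R.from_matrix(M.T@Mt).as_rotvec()),'F',s['contact_force'])
E
python3 -m creep '[-1,0,0,-3.3,0,0,0,-1,0,0,-3.4,0,0,0,-1,0,0,-3.3,0,0,0,-1,0,0,0,0,0,0]'; python3 - <<'E'
from h import *
np.set_printoptions(precision=3,suppress=True)
print(red+n*.14);s,M=st();delta(red+n*.14,M_t)
print(np.degrees(np.arctan2(M[1,0],M[0,0])))
E
```

```text
t: 5.0
eef_pos: [0.486, -0.0549, 0.2447]
tcp_rot: [0.007, 0.56, 0.829, 0.002]
contact_force: [1.2, -0.6, -0.3]
finger_gap: 0.0153
gripper_force: 61.6
[ 0.454 -0.399  0.217]
t 5.0 shift cm [-30.665 -15.869   2.809] rotvec deg [ 18.55   22.468 102.485] F [ 1.222 -0.571 -0.327]
111.93195682280465
```

```bash
python3 -m creep '[-1,-3.4,-1.75,0,0,0,0,-1,-3.4,-1.75,0,0,0,0,-1,-3.4,-1.75,0,0,0,0,-1,-3.4,-1.75,0,0,0,0,-1,-3.4,-1.75,0,0,0,0,-1,-3.4,-1.75,0,0,0,0,-1,-3.4,-1.75,0,0,0,0,-1,-3.4,-1.75,0,0,0,0,-1,-3.4,-1.75,0,0,0,0,-1,0,0,0,0,0,7]';python3 -m creep '[-1,0,0,0,0,0,7,-1,0,0,0,0,0,7,-1,0,0,0,0,0,7,-1,0,0,0,0,0,7,-1,0,0,0,0,0,7,-1,0,0,0,0,0,7,-1,0,0,0,0,0,7,-1,0,0,0,0,0,7,-1,0,0,0,0,0,7,-1,0,0,0,0,0,7]';python3 -m creep '[-1,0,0,0,0,0,7,-1,0,0,0,0,0,7,-1,0,0,0,0,0,7,-1,0,0,0,0,0,6,-1,0,0,0,6,0,0,-1,0,0,0,6,0,0,-1,0,0,0,6,0,0,-1,0,0,0,7,0,0,-1,0,0,0,0,0,0]'; python3 - <<'E'
from h import *
np.set_printoptions(precision=3,suppress=True)
delta(red+n*.124,M_t);print(st()[0]['qpos'])
E
```

```text
t: 5.83
eef_pos: [0.448, -0.4031, 0.236]
tcp_rot: [0.001, 0.612, 0.791, -0.002]
contact_force: [0.2, 0.2, -0.9]
finger_gap: 0.0155
gripper_force: 61.5
t: 6.67
eef_pos: [0.4493, -0.396, 0.2357]
tcp_rot: [-0.001, 0.955, 0.297, -0.0]
contact_force: [0.2, -0.8, -0.8]
finger_gap: 0.0151
gripper_force: 61.5
t: 7.42
eef_pos: [0.4483, -0.3986, 0.2315]
tcp_rot: [-0.219, 0.973, 0.065, -0.017]
contact_force: [-0.0, -0.4, -3.0]
finger_gap: 0.0156
gripper_force: 61.5
t 7.4167 shift cm [0.544 0.692 2.839] rotvec deg [-0.405  0.227 -0.054] F [-0.029 -0.438 -3.014]
[-0.946  0.405  1.431  0.202  1.701  0.477]
```

```bash
python3 -m creep '[-1,0.54,0.7,0,-0.4,0.2,0,-1,0,0,1.8,0,0,0,-1,0,0,0,0,0,0,-1,0,0,0,0,0,0]'; python3 - <<'E'
from h import *
np.set_printoptions(precision=3,suppress=True)
delta(red+n*.124,M_t);snap('wrist','wrist3');snap('side','side3');delta(red+n*.124,M_t);s,M=st()
tip=s['eef_pos']+M@[0,0,.094];print(tip);
for q in(tip,red):print(proj('wrist3',q),proj('side3',q))
t,v=proj('wrist3',red).astype(int)
print(t,v);crop('wrist3',t-80,v-60,t+80,v+60,5,'w3')
E
```

```text
t: 7.75
eef_pos: [0.4549, -0.3931, 0.2169]
tcp_rot: [-0.213, 0.975, 0.068, -0.014]
contact_force: [0.5, 0.2, 0.8]
finger_gap: 0.0153
gripper_force: 61.5
t 7.75 shift cm [-0.191  0.459  1.327] rotvec deg [ 0.398 -0.033  0.261] F [0.475 0.216 0.846]
t 7.85 shift cm [-0.232  0.413  1.508] rotvec deg [ 0.53  -0.126  0.28 ] F [-0.539 -0.477 -1.104]
[ 0.45  -0.356  0.133]
[276.527 209.345] [310.565 164.893]
[279.687 198.258] [311.435 184.37 ]
279 198
```

View pics/w3.png

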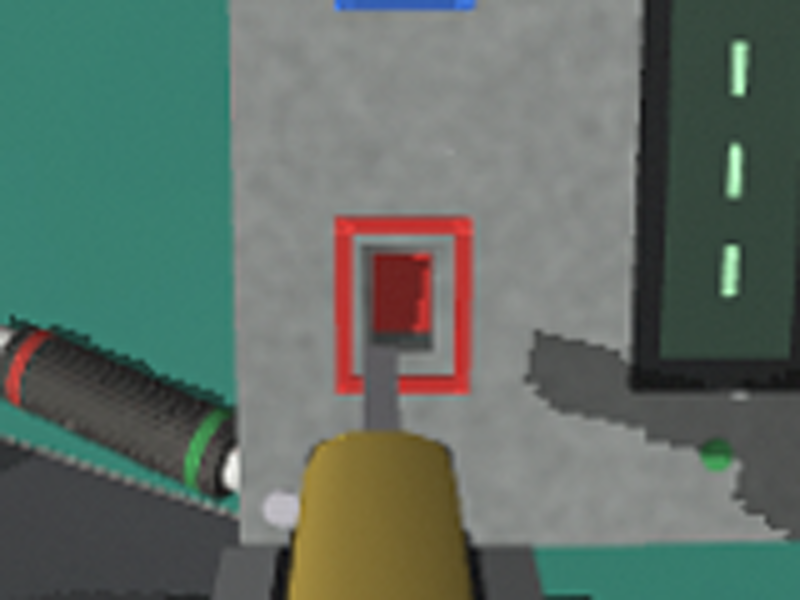

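The picture shows the blade end at crop (381,350) and the slot centre at crop (402,305). The blade is parallel to the slot but sits a few mm to the left and low.

```bash
python3 - <<'E'
from h import *
np.set_printoptions(precision=4,suppress=True)
s,M=st();print(s['t'],s['eef_pos'],s['contact_force'])
def onpl(f,px,p0,nn):
    o,d=ray(f,*px);return o+d*((p0-o)@nn)/(d@nn)
tip0=s['eef_pos']+M[:,2]*.094
a=onpl('wrist3',(199+381/5,138+350/5),tip0,n);b=onpl('wrist3',(199+402/5,138+305/5),red,n)
print(a,b,'tool shift cm',M_t.T@(b-a)*100, 'meas', M.T@(red-tip0)*100)
print('tip in tool',M.T@(a-s['eef_pos']))
E
```

```text
7.85 [ 0.4554 -0.3942  0.2183] [-0.5386 -0.4765 -1.1037]
[ 0.4513 -0.3545  0.1332] [ 0.4451 -0.34    0.0906] tool shift cm [-0.42    0.4168  4.5048] meas [-0.2586  0.2984  4.5072]
tip in tool [ 0.0011 -0.001   0.094 ]
```

```bash
python3 -m creep '[-1,-0.35,0.42,0,0.3,0,0.2,-1,0,0,1.5,0,0,0,-1,0,0,1.5,0,0,0,-1,0,0,0.7,0,0,0,-1,0,0,0,0,0,0,-1,0,0,0,0,0,0]'; python3 - <<'E'
from h import *
np.set_printoptions(precision=3,suppress=True)
snap('wrist','wrist4');s,M=st();delta(red+n*.094,M_t)
tip=s['eef_pos']+M@[0,0,.094]
for q in(tip,red):print(proj('wrist4',q))
t,v=proj('wrist4',red).astype(int)
print(t,v);crop('wrist4',t-80,v-60,t+80,v+60,5,'w4')
E
```

```text
t: 8.35
eef_pos: [0.4499, -0.3835, 0.1819]
tcp_rot: [-0.215, 0.974, 0.065, -0.014]
contact_force: [-0.8, -0.2, -1.8]
finger_gap: 0.0155
gripper_force: 61.5
t 8.4 shift cm [ 0.147 -0.11   0.799] rotvec deg [ 0.171 -0.138  0.016] F [-0.325 -0.952 -0.891]
[276.122 209.221]
[274.309 204.894]
274 204
```

View pics/w4.png

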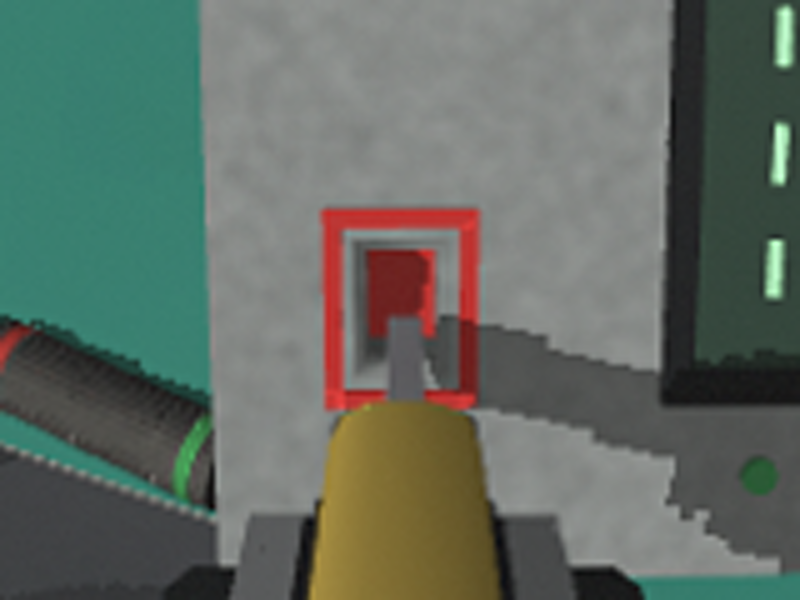

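```bash
python3 - <<'E'
from h import *
np.set_printoptions(precision=4,suppress=True)
s,M=st();print(s['t'])
def onpl(f,px,p0,nn):
    o,d=ray(f,*px);return o+d*((p0-o)@nn)/(d@nn)
for L in(.092,.095):
    p0=s['eef_pos']+M[:,2]*L
    a=onpl('wrist4',(194+404/5,144+318/5),p0,n);b=onpl('wrist4',(194+401/5,144+308/5),red,n)
    print(L,'edge in tool mm',M.T@(a-s['eef_pos'])*1e3,'slot-edge cm',M.T@(b-a)*100)
E
```

```text
8.4
0.092 edge in tool mm [ 1.8276 -0.9988 92.0014] slot-edge cm [-0.1156 -0.0469  0.9983]
0.095 edge in tool mm [ 0.9946 -0.9995 94.9994] slot-edge cm [-0.0323 -0.0468  0.6985]
```

```bash
python3 -m creep '[-1,0.38,-0.05,0,0.1,0,0,-1,0,0,0,0,0,0,-1,0,0,0.6,0,0,0,-1,0,0,0.5,0,0,0,-1,0,0,0.4,0,0,0,-1,0,0,0,0,0,0]'; python3 - <<'E'
from h import *
np.set_printoptions(precision=3,suppress=True)
snap('wrist','wrist5');delta(red+n*.094,M_t);s,M=st()
print('F tool',M.T@s['contact_force'])
t,v=proj('wrist5',red).astype(int)
print(t,v);crop('wrist5',t-60,v-45,t+60,v+45,5,'w5')
E
```

```text
t: 8.9
eef_pos: [0.4522, -0.3749, 0.1668]
tcp_rot: [-0.217, 0.974, 0.065, -0.014]
contact_force: [-0.0, 1.0, -1.5]
finger_gap: 0.0154
gripper_force: 61.5
t 8.95 shift cm [-0.179  0.001 -0.935] rotvec deg [-0.112 -0.039 -0.006] F [ 0.394  0.472 -0.928]
F tool [0.453 0.018 1.016]
276 215
```

View pics/w5.png

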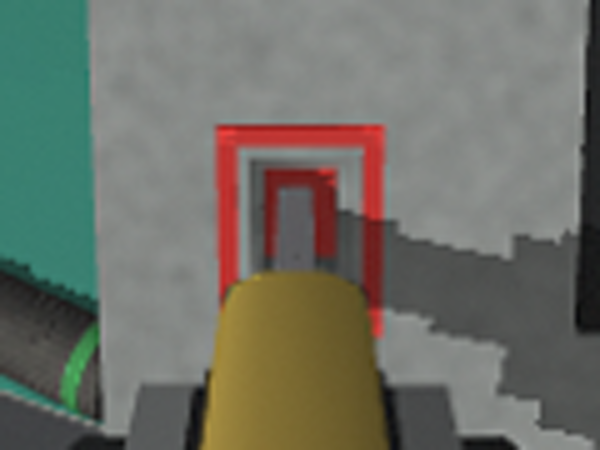

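The blade is well inside the red frame, in the slot with clearance on both sides, and there is no contact force. I'll press now.

```bash
python3 -m creep '[-1,0,0,0.4,0,0,0,-1,0,0,0.3,0,0,0,-1,0,0,0.2,0,0,0,-1,0,0,0.1,0,0,0,-1,0,0,0,0,0,0]'; python3 -c "
from h import *
np.set_printoptions(precision=3,suppress=True)
delta(red+n*.094,M_t);s,M=st();print('F tool',M.T@s['contact_force'])"
```

```text
t: 9.37
eef_pos: [0.4525, -0.3723, 0.1597]
tcp_rot: [-0.216, 0.974, 0.065, -0.013]
contact_force: [-0.1, -1.2, 1.5]
finger_gap: 0.0151
gripper_force: 61.9
t 9.3667 shift cm [-0.228 -0.045 -1.739] rotvec deg [ 0.049 -0.128  0.017] F [-0.106 -1.157  1.465]
F tool [-0.256  0.409 -1.807]
```

Contact with the button begins, at about -1.8 N along the tool. I'll go on in small steps.

```bash
python3 -m creep '[-1,0,0,0.2,0,0,0,-1,0,0,0.2,0,0,0,-1,0,0,0.2,0,0,0,-1,0,0,0,0,0,0]'; python3 -c "
from h import *
np.set_printoptions(precision=3,suppress=True)
delta(red+n*.094,M_t);s,M=st();print('F tool',M.T@s['contact_force'])"
```

```text
t: 9.7
eef_pos: [0.4525, -0.3711, 0.1569]
tcp_rot: [-0.215, 0.974, 0.066, -0.013]
contact_force: [-1.7, -2.3, 10.0]
finger_gap: 0.0151
gripper_force: 63.3
t 9.7 shift cm [-0.24  -0.049 -2.048] rotvec deg [ 0.175 -0.161  0.049] F [-1.665 -2.311  9.972]
F tool [-1.93  -2.312 -9.924]
```

```bash
python3 -m creep '[-1,0,0,0.2,0,0,0,-1,0,0,0.1,0,0,0,-1,0,0,0,0,0,0]'; python3 -c "
from h import *
np.set_printoptions(precision=3,suppress=True)
delta(red+n*.094,M_t);s,M=st();print('F tool',M.T@s['contact_force'])"
```

```text
t: 9.95
eef_pos: [0.4526, -0.3709, 0.1567]
tcp_rot: [-0.214, 0.975, 0.066, -0.013]
contact_force: [-2.5, -4.7, 18.0]
finger_gap: 0.0152
gripper_force: 64.3
t 9.95 shift cm [-0.251 -0.047 -2.075] rotvec deg [ 0.28  -0.191  0.079] F [-2.506 -4.651 17.955]
F tool [ -3.041  -3.631 -18.107]
```

```bash
python3 -m creep '[-1,0,0,0,0,0,0,-1,0,0,0,0,0,0,-1,0,0,0,0,0,0,-1,0,0,0,0,0,0,-1,0,0,0,0,0,0,-1,0,0,0,0,0,0,-1,0,0,0,0,0,0,-1,0,0,0,0,0,0,-1,0,0,0,0,0,0,-1,0,0,0,0,0,0]';  python3 - <<'E'
from h import *
np.set_printoptions(precision=3,suppress=True)
snap('wrist','wrist6');delta(red+n*.094,M_t);s,M=st()
print('F tool',M.T@s['contact_force'])
t,v=proj('wrist6',red).astype(int)
print(t,v);crop('wrist6',t-60,v-45,t+60,v+45,5,'w6')
E
```

```text
t: 10.78
eef_pos: [0.4526, -0.371, 0.1567]
tcp_rot: [-0.214, 0.975, 0.066, -0.013]
contact_force: [-2.8, -4.5, 17.1]
finger_gap: 0.0153
gripper_force: 64.3
t 10.8333 shift cm [-0.249 -0.046 -2.073] rotvec deg [ 0.28  -0.199  0.072] F [-3.473 -4.552 16.749]
F tool [ -3.989  -3.334 -16.92 ]
274 221
```

View pics/w6.png

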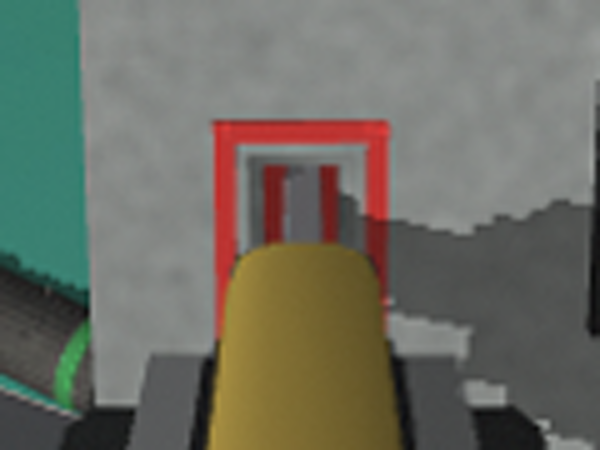

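The blade is on the red button with a firm 17 N against the stop. I'll hold a little longer, then withdraw straight out.

```bash
python3 -m creep '[-1,0,0,0,0,0,0,-1,0,0,0,0,0,0,-1,-0.1,0,-0.5,0,0,0,-1,-0.1,0,-1,0,0,0,-1,0,0,-1.5,0,0,0,-1,0,0,-2,0,0,0,-1,0,0,-2,0,0,0,-1,0,0,-1,0,0,0,-1,0,0,0,0,0,0]'; python3 -m creep '[-1,0,0,0,-7,0,0,-1,0,0,0,-6,0,0,-1,0,0,0,-6,0,0,-1,0,0,0,-6,0,0,-1,0,0,0,0,0,-7,-1,0,0,0,0,0,-7,-1,0,0,0,0,0,-7,-1,0,0,0,0,0,-7,-1,0,0,0,0,0,-7,-1,0,0,0,0,0,-7]'; python3 -m creep '[-1,0,0,0,0,0,-7,-1,0,0,0,0,0,-7,-1,0,0,0,0,0,-7,-1,0,0,0,0,0,-7,-1,0,0,0,0,0,-7,-1,0,0,0,0,0,-7,-1,0,0,0,0,0,-7,-1,0,0,0,0,0,-7,-1,0,0,0,0,0,-6,-1,0,0,0,0,0,0]';python3 - <<'E'
from h import *
np.set_printoptions(precision=3,suppress=True)
Mg=R.from_quat([.5596,.8288,0,0]).as_matrix()
delta(np.array([.4815,-.054,.245]),Mg)
E
```

```text
t: 11.58
eef_pos: [0.4549, -0.4037, 0.2256]
tcp_rot: [-0.214, 0.975, 0.065, -0.012]
contact_force: [1.2, -0.4, -1.4]
finger_gap: 0.0154
gripper_force: 61.5
t: 12.42
eef_pos: [0.4533, -0.4004, 0.2213]
tcp_rot: [-0.002, 0.906, 0.423, 0.0]
contact_force: [-0.5, -0.4, 0.1]
finger_gap: 0.0156
gripper_force: 61.5
t: 13.25
eef_pos: [0.4534, -0.4005, 0.2213]
tcp_rot: [-0.001, 0.561, 0.828, 0.001]
contact_force: [-0.4, 0.3, -1.3]
finger_gap: 0.0152
gripper_force: 61.5
t 13.25 shift cm [31.142 15.473 -2.256] rotvec deg [ 0.026 -0.195 -0.165] F [-0.36   0.286 -1.319]
```

```bash
python3 -m creep '[-1,0,0,-2.3,0,0,0,-1,3.46,1.72,0,0,0,0,-1,3.46,1.72,0,0,0,0,-1,3.46,1.72,0,0,0,0,-1,3.46,1.72,0,0,0,0,-1,3.46,1.72,0,0,0,0,-1,3.46,1.72,0,0,0,0,-1,3.46,1.72,0,0,0,0,-1,3.46,1.72,0,0,0,0,-1,3.46,1.71,0,0,0,0]';python3 -m creep '[-1,0,0,0,0,0,0,-1,0,0,0,0,0,0,-1,0,0,0,0,0,0,-1,0,0,0,0,0,0]'; python3 - <<'E'
from h import *
np.set_printoptions(precision=3,suppress=True)
Mg=R.from_quat([.5596,.8288,0,0]).as_matrix()
delta(np.array([.4823,-.054,.107]),Mg)
E
```

```text
t: 14.08
eef_pos: [0.4818, -0.0532, 0.2455]
tcp_rot: [-0.0, 0.563, 0.826, 0.0]
contact_force: [1.4, 0.1, -1.0]
finger_gap: 0.0152
gripper_force: 61.5
t: 14.42
eef_pos: [0.4826, -0.0563, 0.2461]
tcp_rot: [0.0, 0.562, 0.827, 0.0]
contact_force: [-1.0, -0.2, -1.1]
finger_gap: 0.0155
gripper_force: 61.5
t 14.4167 shift cm [ 0.23   0.048 13.91 ] rotvec deg [ 0.031  0.013 -0.401] F [-0.961 -0.228 -1.147]
```

```bash
python3 -m creep '[-1,0.2,0.05,0,0,0,-0.4,-1,0,0,2,0,0,0,-1,0,0,2,0,0,0,-1,0,0,2,0,0,0,-1,0,0,0,0,0,0,-1,0,0,0,0,0,0,-1,0,0,0,0,0,0]'; python3 - <<'E'
from h import *
np.set_printoptions(precision=3,suppress=True)
Mg=R.from_quat([.5596,.8288,0,0]).as_matrix()
G=np.array([.4823,-.054,.107])
for i in range(3):delta(G,Mg);snap('wrist','wrist7')
q=proj('wrist7',(.4815,-.0552,.08)).astype(int);print(q)
crop('wrist7',q[0]-60,q[1]-45,q[0]+60,q[1]+45,5,'w7')
E
```

```text
t: 15.0
eef_pos: [0.4835, -0.0542, 0.1877]
tcp_rot: [0.001, 0.559, 0.829, 0.001]
contact_force: [0.2, 0.0, -0.0]
finger_gap: 0.0154
gripper_force: 61.5
t 15.0 shift cm [ 0.076 -0.121  8.067] rotvec deg [0.153 0.067 0.037] F [ 0.156  0.045 -0.036]
t 15.05 shift cm [ 0.094 -0.175  8.125] rotvec deg [0.216 0.112 0.057] F [-0.045 -0.015 -0.735]
t 15.1 shift cm [ 0.091 -0.198  8.146] rotvec deg [0.242 0.13  0.075] F [-0.617 -0.179 -1.24 ]
[271 206]
```

View pics/w7.png

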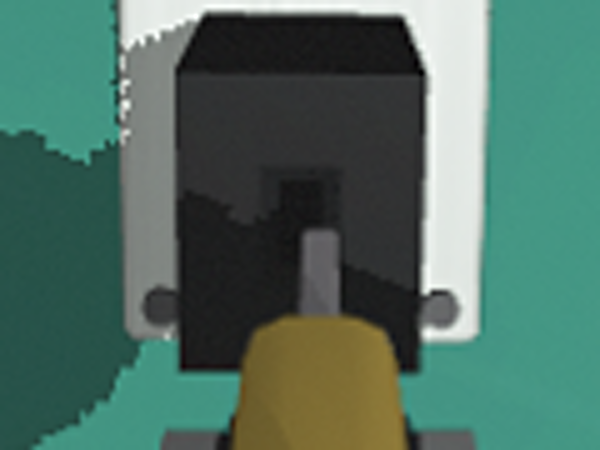

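The blade end is at crop (321,230) and the slot at crop (301,~180 to 265), so the tip sits about 2.3 mm to the right and 1–2 mm low. The measured pose says the same.

```bash
python3 -m creep '[-1,0.12,-0.22,0,0.2,0.1,0,-1,0,0,0,0,0,0,-1,0,0,0,0,0,0,-1,0,0,0,0,0,0,-1,0,0,0,0,0,0,-1,0,0,0,0,0,0]'; python3 - <<'E'
from h import *
np.set_printoptions(precision=3,suppress=True)
Mg=R.from_quat([.5596,.8288,0,0]).as_matrix()
G=np.array([.4823,-.054,.107])
for i in range(3):delta(G,Mg);snap('wrist','wrist8')
im=cv2.imread('pics/wrist8.png');q=proj('wrist8',(.4815,-.0552,.08)).astype(int);print(q)
E
```

```text
t: 15.65
eef_pos: [0.4803, -0.0531, 0.1867]
tcp_rot: [-0.001, 0.559, 0.829, -0.0]
contact_force: [0.1, -0.6, -0.8]
finger_gap: 0.0153
gripper_force: 61.5
t 15.65 shift cm [-0.172  0.162  7.968] rotvec deg [-0.106 -0.076  0.121] F [ 0.105 -0.588 -0.788]
t 15.7 shift cm [-0.171  0.16   7.967] rotvec deg [-0.105 -0.077  0.122] F [-0.236  0.219 -0.339]
t 15.75 shift cm [-0.172  0.166  7.964] rotvec deg [-0.112 -0.08   0.12 ] F [ 1.501  0.643 -1.587]
[275 210]
```

```bash
python3 - <<'E'
from h import *
for f,(u,v) in(('wrist7',(271,206)),('wrist8',(275,210))):
    g=cv2.cvtColor(cv2.imread(f'pics/{f}.png'),cv2.COLOR_BGR2GRAY).astype(int)
    print(f,'cols',u-28,'-')
    for r in range(v-16,v+20,2):print(r,*g[r,u-28:u+29])
E
```

```text
wrist7 cols 243 -
190 132 132 125 45 45 48 47 48 50 49 49 51 49 48 50 49 51 50 50 49 49 49 48 49 50 48 51 49 49 49 49 50 49 49 51 51 50 50 50 51 50 51 50 49 50 50 50 49 50 51 49 46 66 181 241 233 231
192 133 134 125 63 46 49 48 48 48 50 48 49 48 50 48 48 49 49 50 49 49 48 48 48 50 48 49 49 50 50 49 48 51 51 49 48 49 51 49 50 51 50 51 50 50 50 50 51 48 50 51 47 66 180 241 233 230
194 132 132 125 63 45 46 48 49 47 49 48 49 49 49 49 48 49 50 48 46 40 41 41 41 43 41 41 42 41 42 40 41 42 40 41 45 46 50 49 50 50 51 49 51 49 51 49 49 51 51 48 46 64 180 241 233 230
196 133 132 126 63 45 48 47 47 48 48 49 48 49 50 48 49 50 49 50 48 41 38 38 37 37 38 36 36 36 37 36 35 35 34 33 39 44 49 49 52 49 51 49 48 48 49 49 50 49 51 49 46 71 182 241 233 230
198 133 133 124 61 45 46 47 48 48 49 47 48 47 48 49 49 50 48 49 48 41 39 40 35 24 20 23 26 21 25 22 25 27 35 32 30 46 50 48 51 50 51 52 50 50 51 50 49 50 50 50 42 95 199 239 232 230
200 132 133 125 59 40 26 27 27 28 34 45 46 49 50 47 48 49 47 48 46 41 39 42 37 22 25 23 23 21 21 23 23 28 37 35 39 46 49 49 50 50 49 48 51 50 50 50 50 51 49 49 42 95 198 23
[... 4841 characters left out ...]
28 30 30 30 29 25 44 75 86 85 86 85 89 99 89 26 27 25 29 27 30 30 28 31 28 30 30 26 30 28 29 30 30 38 46 64 168 206 125 128
224 60 59 59 47 28 27 30 32 30 31 26 29 30 31 29 29 28 28 30 44 62 77 75 79 89 97 96 97 97 96 100 99 84 76 65 57 46 29 27 29 29 30 28 32 31 30 31 26 28 36 48 49 46 77 110 107 105
226 60 59 60 58 39 29 30 28 28 29 29 29 28 28 31 47 68 83 101 100 102 103 104 104 105 105 106 105 105 106 108 106 107 108 109 111 115 113 95 72 51 30 28 32 29 30 29 31 29 29 27 34 53 84 105 104 103
228 51 57 74 100 47 28 30 29 31 29 32 28 29 32 66 95 95 95 97 99 100 103 104 104 105 105 105 106 106 106 107 107 106 107 109 110 112 113 117 121 115 80 28 27 30 29 28 31 29 30 37 46 61 91 103 100 101
```

```bash
python3 -m creep '[-1,-0.15,0.09,0,0,0,0.1,-1,0,0,0.5,0,0,0,-1,0,0,0.4,0,0,0,-1,0,0,0.4,0,0,0,-1,0,0,0.4,0,0,0,-1,0,0,0.3,0,0,0,-1,0,0,0,0,0,0,-1,0,0,0,0,0,0]'; python3 - <<'E'
from h import *
np.set_printoptions(precision=3,suppress=True)
Mg=R.from_quat([.5596,.8288,0,0]).as_matrix()
delta(np.array([.4823,-.054,.107]),Mg)
E
```

```text
t: 16.47
eef_pos: [0.4814, -0.0541, 0.1663]
tcp_rot: [-0.001, 0.559, 0.829, -0.001]
contact_force: [-0.0, -0.1, -1.7]
finger_gap: 0.0152
gripper_force: 61.5
t 16.4667 shift cm [-0.036  0.098  5.927] rotvec deg [-0.142 -0.104  0.017] F [-0.009 -0.059 -1.743]
```

The tip is about 9 mm into the slot with no force. I'll continue down.

```bash
python3 -m creep '[-1,0,0,0.6,0,0,0,-1,0,0,0.6,0,0,0,-1,0,0,0.6,0,0,0,-1,0,0,0.6,0,0,0,-1,0,0,0,0,0,0]'; python3 - <<'E'
from h import *
np.set_printoptions(precision=3,suppress=True)
Mg=R.from_quat([.5596,.8288,0,0]).as_matrix()
delta(np.array([.4823,-.054,.107]),Mg)
E
```

```text
t: 16.88
eef_pos: [0.4805, -0.0538, 0.1408]
tcp_rot: [-0.002, 0.559, 0.829, -0.001]
contact_force: [-0.1, -0.6, -1.2]
finger_gap: 0.0153
gripper_force: 61.5
t 16.8833 shift cm [-0.1    0.177  3.376] rotvec deg [-0.233 -0.18   0.014] F [-0.128 -0.591 -1.177]
```

```bash
python3 -m creep '[-1,0,0,0.6,0,0,0,-1,0,0,0.6,0,0,0,-1,0,0,0.6,0,0,0,-1,0,0,0.6,0,0,0,-1,0,0,0.3,0,0,0,-1,0,0,0,0,0,0]'; python3 - <<'E'
from h import *
np.set_printoptions(precision=3,suppress=True)
Mg=R.from_quat([.5596,.8288,0,0]).as_matrix()
delta(np.array([.4823,-.054,.107]),Mg)
E
```

```text
t: 17.38
eef_pos: [0.4807, -0.0539, 0.1145]
tcp_rot: [-0.002, 0.559, 0.829, -0.001]
contact_force: [-0.0, -0.1, -1.5]
finger_gap: 0.0153
gripper_force: 61.5
t 17.3833 shift cm [-0.071  0.149  0.747] rotvec deg [-0.212 -0.155  0.017] F [-0.016 -0.101 -1.469]
```

```bash
python3 -m creep '[-1,0,0,0.4,0,0,0,-1,0,0,0.2,0,0,0,-1,0,0,0.2,0,0,0,-1,0,0,0.1,0,0,0,-1,0,0,0,0,0,0,-1,0,0,0,0,0,0]'
```

```text
t: 17.88
eef_pos: [0.4818, -0.0542, 0.1073]
tcp_rot: [-0.001, 0.559, 0.829, -0.0]
contact_force: [-1.4, 0.0, 4.4]
finger_gap: 0.0151
gripper_force: 62.1
```

The key is seated: the upward force has returned at the same height as at the grasp. A slight press, then release and check.

```bash
python3 -m creep '[-1,0,0,0.1,0,0,0,-1,0,0,0,0,0,0,0,0,0,0,0,0,0,0,0,0,0,0,0,0,0.6,0,0,0,0,0,0,1,0,0,0,0,0,0,1,0,0,0,0,0,0,1,0,0,0,0,0,0,1,0,0,0,0,0,0]' 20; python3 -m creep '[1,0,0,-1,0,0,0,1,0,0,-2,0,0,0,1,0,0,-3,0,0,0,1,0,0,-4,0,0,0,1,0,0,-4,0,0,0,1,0,0,-3.5,0,0,0,1,-3.5,0,0,0,0,0,1,-3.5,0,0,0,0,0,1,0,0,0,0,0,0,1,0,0,0,0,0,0]'
python3 - <<'E'
from h import *
np.set_printoptions(precision=3,suppress=True)
snap('wrist','wrist9');snap('side','side9');snap('top','top9')
s,M=st();print(s['t'],s['eef_pos'])
def yel(f,p,r=25):
    im=cv2.imread(f'pics/{f}.png').astype(int);b,g,rr=[im[:,:,i] for i in range(3)]
    m=(rr>150)&(g>130)&(b<130);yy,xx=np.nonzero(m);q=p;k=np.hypot(xx-q[0],yy-q[1])<r
    return xx[k].min(),xx[k].max(),yy[k].min(),yy[k].max(),xx[k].mean(),yy[k].mean(),k.sum()
for a in('side0','side9'):print(a,yel(a,(285,228)))
for a in('top0','top9'):print(a,yel(a,(252,210)))
for a in('wrist2','wrist9'):
    p=proj(a,(.4815,-.0552,.158));y=yel(a,p,30);print(a,y,atz(a,y[4],y[5],.158))
for a,b in(('side0','side9'),('top0','top9')):
    d=cv2.absdiff(cv2.imread(f'pics/{a}.png'),cv2.imread(f'pics/{b}.png')).max(2)>60
    l=cv2.connectedComponentsWithStats(d.astype(np.uint8))[2];print(b,[x.tolist() for x in l[1:] if x[4]>25])
E
```

```text
t: 18.63
eef_pos: [0.4815, -0.0541, 0.1055]
tcp_rot: [-0.001, 0.559, 0.829, -0.0]
contact_force: [-0.1, 0.1, -0.3]
finger_gap: 0.0857
gripper_force: 0.0
t: 19.47
eef_pos: [0.5084, -0.1202, 0.2813]
tcp_rot: [-0.001, 0.56, 0.828, -0.0]
contact_force: [0.3, 1.1, -0.7]
finger_gap: 0.0852
gripper_force: 0.0
19.6167 [ 0.507 -0.118  0.28 ]
side0 (np.int64(279), np.int64(290), np.int64(205), np.int64(245), np.float64(284.7982195845697), np.float64(224.5341246290801), np.int64(337))
side9 (np.int64(279), np.int64(290), np.int64(205), np.int64(245), np.float64(284.5816023738872), np.float64(224.52818991097922), np.int64(337))
top0 (np.int64(244), np.int64(259), np.int64(204), np.int64(214), np.float64(251.45967741935485), np.float64(208.99193548387098), np.int64(124))
top9 (np.int64(244), np.int64(260), np.int64(203), np.int64(214), np.float64(251.6), np.float64(208.736), np.int64(125))
wrist2 (np.int64(266), np.int64(285), np.int64(94), np.int64(134), np.float64(275.4415584415584), np.float64(114.04617604617604), np.int64(693)) [ 0.481 -0.055  0.158]
wrist9 (np.int64(265), np.int64(284), np.int64(98), np.int64(137), np.float64(274.44346549192363), np.float64(117.9295154185022), np.int64(681)) [ 0.481 -0.055  0.158]
side9 [[233, 0, 74, 125, 2562], [377, 0, 20, 25, 243], [399, 0, 12, 25, 87], [446, 0, 54, 204, 4012], [530, 0, 17, 68, 805], [371, 33, 39, 69, 1222], [520, 69, 22, 95, 1128], [535, 102, 25, 78, 740], [487, 163, 3, 14, 26], [493, 164, 32, 14, 299], [295, 228, 57, 35, 974], [346, 233, 6, 7, 29], [288, 256, 13, 37, 343], [291, 284, 64, 32, 771], [455, 284, 73, 55, 1907], [527, 328, 33, 21, 268], [523, 345, 37, 37, 879]]
top9 [[183, 117, 167, 192, 13582], [199, 300, 17, 7, 58], [253, 308, 23, 9, 73], [134, 314, 123, 106, 7099], [208, 359, 61, 31, 992], [543, 388, 17, 12, 127], [273, 415, 17, 5, 47]]
```

The key is back exactly as it was. The side view changed near the small look-alike key, probably arm shadow, so I'll move away and compare.

```bash
python3 -m creep '[1,-3.9,-0.5,0,0,0,0,1,-3.9,-0.5,0,0,0,0,1,-3.9,-0.5,0,0,0,0,1,-3.9,-0.5,0,0,0,0,1,-3.9,-0.5,0,0,0,0,1,-3.9,-1,0,0,0,0,1,-3.9,-1,0,0,0,0,1,-3.9,-1,0,0,0,0,1,-3.9,-1,0,0,0,0,1,0,0,0,0,0,0]'; python3 - <<'E'
from h import *
snap('side','side10');snap('top','top10')
for a,b in(('side0','side10'),('top0','top10')):
    d=cv2.absdiff(cv2.imread(f'pics/{a}.png'),cv2.imread(f'pics/{b}.png')).max(2)>60
    l=cv2.connectedComponentsWithStats(d.astype(np.uint8))[2];print(b,[x.tolist() for x in l[1:] if x[4]>8])
s=robot.read_state();print(s['t'],s['contact_force'],s['joint_vel'].round(3))
E
```

```text
t: 20.45
eef_pos: [0.578, -0.4748, 0.277]
tcp_rot: [-0.002, 0.561, 0.828, -0.002]
contact_force: [-1.5, 1.1, -0.4]
finger_gap: 0.0856
gripper_force: 0.0
side10 [[249, 0, 29, 2, 52], [377, 0, 20, 25, 175], [399, 0, 12, 25, 64], [441, 0, 11, 48, 64], [451, 0, 3, 14, 19], [528, 0, 18, 116, 1007], [549, 0, 11, 33, 156], [243, 13, 51, 70, 1113], [371, 33, 39, 69, 917], [382, 35, 13, 16, 57], [236, 40, 4, 20, 33], [246, 44, 6, 11, 26], [232, 49, 5, 11, 23], [232, 56, 14, 26, 93], [446, 58, 34, 146, 2202], [527, 69, 2, 8, 14], [553, 79, 7, 48, 206], [243, 80, 4, 5, 11], [529, 89, 6, 29, 36], [535, 119, 2, 11, 11], [536, 133, 5, 12, 15], [533, 134, 3, 5, 10], [493, 147, 29, 7, 33], [520, 149, 12, 12, 83], [491, 161, 41, 26, 448], [531, 164, 17, 13, 72], [549, 164, 3, 9, 14], [280, 173, 10, 7, 27], [291, 173, 60, 38, 555], [555, 210, 5, 4, 10], [288, 256, 13, 37, 343], [486, 270, 24, 16, 221], [291, 284, 64, 32, 777], [520, 326, 40, 23, 340], [515, 329, 4, 4, 13], [477, 335, 83, 37, 1438]]
top10 [[298, 73, 262, 347, 32296], [505, 100, 7, 8, 30], [198, 218, 41, 53, 591], [158, 356, 9, 6, 31], [185, 356, 27, 24, 304], [154, 363, 11, 10, 47], [142, 365, 13, 11, 39], [266, 371, 32, 49, 912], [104, 378, 80, 42, 1695], [97, 386, 34, 34, 99], [541, 388, 19, 12, 152], [255, 402, 10, 9, 41], [195, 404, 4, 16, 31], [268, 415, 3, 5, 13]]
20.55 [ 0.92043354  0.44265208 -0.4071728 ] [ 0.034 -0.048  0.033  0.009  0.006  0.001]
```

```bash
python3 - <<'E'
from h import *
np.set_printoptions(precision=4,suppress=True)
def cen(f,kind,box):
    im=cv2.imread(f'pics/{f}.png').astype(int);b,g,r=[im[:,:,i] for i in range(3)]
    m={'blue':(b>120)&(r<90)&(g<110),'yel':(r>150)&(g>130)&(b<130),'white':(r>190)&(g>190)&(b>190)}[kind]
    x0,y0,x1,y1=box;yy,xx=np.nonzero(m[y0:y1,x0:x1])
    if len(xx)<5: return None
    c=np.array([xx.mean()+x0,yy.mean()+y0]);q=cv2.minAreaRect(np.c_[xx+x0,yy+y0].astype(np.float32));return c,q,len(xx)
for f in('top0','top9','top10'):
    for k,bx in(('blue',(195,245,270,280)),('white',(195,245,240,280)),('yel',(190,212,235,280))):print(f,k,cen(f,k,bx))
for f in('side0','side3','side9','side10'):
    for k,bx in(('blue',(320,270,365,330)),('white',(325,270,360,330)),('yel',(285,250,365,330))):print(f,k,cen(f,k,bx))
for f in('wrist1','wrist2'):
    p=proj(f,(.386,.0,.01)).astype(int);print(f,p)
c=cen('wrist1','blue',(0,50,110,110));print(c,c and atz('wrist1',*c[0],.009))
c=cen('top0','blue',(195,245,270,280));print(atz('top0',*c[0],.009))
c=cen('wrist2','blue',(180,50,225,105));print(c,c and atz('wrist2',*c[0],.009))
c=cen('wrist2','yel',(170,0,245,55));print(c,c and atz('wrist2',*c[0],.01))
E
```

```text
top0 blue (array([239.7368, 259.7105]), ((234.923583984375, 260.6768798828125), (8.458477973937988, 43.28361892700195), 82.40535736083984), 190)
top0 white (array([220.5125, 262.1875]), ((219.54766845703125, 262.31787109375), (5.834724426269531, 35.799495697021484), 81.46923065185547), 160)
top0 yel (array([203.5072, 222.7246]), ((203.50003051757812, 222.5000457763672), (5.81377649307251, 12.074767112731934), 63.43495178222656), 69)
top9 blue (array([245.9026, 258.7597]), ((236.47398376464844, 260.5809326171875), (8.743288040161133, 40.2951545715332), 81.25383758544922), 154)
top9 white (array([235.1739, 259.8696]), ((235.0, 260.0), (4.0, 4.0), 90.0), 23)
top9 yel (array([225.5471, 256.6726]), ((225.19346618652344, 257.7278747558594), (24.049129486083984, 11.91004467010498), 66.37062072753906), 223)
top10 blue (array([239.8889, 259.6931]), ((235.0086669921875, 260.80633544921875), (8.591231346130371, 43.26027297973633), 81.25383758544922), 189)
top10 white (array([215.75  , 263.0435]), ((219.9707794189453, 262.4738464355469), (24.749858856201172, 29.37820053100586), 41.82017135620117
[... 1759 characters left out ...]
42969), 82)
side10 yel (array([337.3692, 294.6462]), ((337.7758483886719, 294.18963623046875), (12.070197105407715, 31.38251304626465), 68.19859313964844), 325)
wrist1 [51 64]
wrist2 [221  50]
(array([57.8297, 76.4984]), ((47.40540313720703, 75.56757354736328), (60.1700325012207, 13.1519193649292), 9.462321281433105), 317) [ 0.3725 -0.0197  0.009 ]
[ 0.3726 -0.0226  0.009 ]
(array([201.0728,  76.0558]), ((200.52354431152344, 76.39411926269531), (13.558152198791504, 32.86496353149414), 12.52880859375), 412) [ 0.3736 -0.0394  0.009 ]
(array([215.5156,  39.1262]), ((214.62059020996094, 39.015174865722656), (19.584339141845703, 45.123924255371094), 87.70938873291016), 737) [0.373  0.0121 0.01  ]
```

The small look-alike toppled by itself before t = 2.7 s. It was balanced free on its blade, and the gripper was above 0.27 m and far from it. The marker it fell across hasn't moved, and nothing has changed there since. The reset key is home, so I'll hand in.

```bash
python3 -c "
from workcell import robot
print(robot.close_job())"
```

```text
the job is handed in; nothing more can be done
None
```

I handed the job in at about 20.6 s: the red button was held down on its stop for at least a second, and the reset key is back home in its stand and released. The blue button was not touched; the small look-alike key fell over across the marker before 2.7 s with the arm well clear, and I left it there (the marker did not move).

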